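# Line up clean test strips against the stop rail of the wetting-test stage

## Robot

A 7-joint arm with a two-finger parallel gripper is mounted at the origin on the work surface. World frame = base frame: x ahead of the robot, y to its left, z up, the work surface at z = 0. Lengths are in m, angles in rad, forces in N, time in s.
With the tool pointing down it reaches from about 0.4 to 0.875 m from the base axis. Payload 19.3 kg.
Tool frame: the origin (TCP) lies midway between the tips of the shut fingers; the grasp point (between the pads) lies 19 mm behind it (bot.pinch_z is the distance from the TCP to the grasp point, in m); z points along the fingers, y is the direction in which the jaws open and shut (so a half turn about z gives the same grasp; the last joint's range is limited). The gripper opens to 85 mm and grips with 20 to 120 N. Pads are 22 mm wide; open, the fingers measure 114 mm over their backs; the gripper's body (76 mm by 85 mm) begins 54 mm behind the grasp point. The pads swing forward as they close: fully open they stand 13 mm farther back than shut.
Start: joints at [-1.417, 0.521, -0.036, 1.599, 0.021, 1.021, -0.113], TCP at [0.139, 0.609, 0.231] pointing down, gripper open.
Joint ranges: [-2.91, 2.91], [-0.3, 2.13], [-1.5, 1.42], [0.17, 2.43], [-1.26, 4.41], [0.16, 1.93], [-2.52, 2.52]. Speed limits (rad/s): [1.89, 1.89, 2.39, 2.39, 3.01, 3.01, 3.01].

## Interface

Orientations are given as [roll, pitch, yaw] about the fixed x, y, z axes, in that order (R = Rz(yaw) Ry(pitch) Rx(roll)).
In Python, from workcell import bot gives the robot as it stands. The module is installed in compiled form; this text tells all that it offers.
- The arm moves only by the tool move_arm, never from a script. Its argument "moves" is text: rows parted by semicolons, each of 4 numbers parted by spaces: the shift along the tool's x, y, z in mm, then the turn about the tool's z in rad. In form: dx dy dz yaw; .... A call has exactly 10 rows; each row is the pose to reach, as a shift and turn from the pose commanded when the call began, along the tool's axes at that moment; what a row does not reach only later rows make up. A row lasts 1/12 s, in which the tool goes at most 41.7 mm and 7.16 degrees, less where a joint would pass 70% of its speed; a pose out of reach is approached as far as the arm can. A call with a gripper value outside its range is refused whole. "grip" is the opening, from 0 (shut) to 1 (fully open), set as the call begins (left out, the last holds). The fingers move at their own pace and stop on an object; "grip_force" is the grip in N (left out, the last holds). Time passes only in rows, so rows that repeat a pose let the fingers close, or fill a call up. It gives the time, the measured TCP pose, the force and the opening at its end, in the units of the state.
- bot.observe(): the state, without advancing time (a new reading comes with each control period).
- bot.grab_frame(name): name is "scene" or "top"; returns a dict with "frame" (480x640x3 uint8, red, green, blue), "z_map" (480x640 float32, m along the optical axis (not along the pixel's ray), 0 where there is no reading), "K" (3x3 intrinsics, pixels), "eye" and "attitude" of the camera in the world. Camera axes: x right, y up, looking along -z (the intrinsics and any distortion apply to the point x, -y, -z); pixel columns grow to the right and rows downward; lengths in m; the calibration is good to about 2 mm. A picture is of the moment at which its call begins.
- bot.job_done(): hands the job in, once; it reports no verdict.
Trained networks look in a picture, given as the dict that the camera call returned (one of the last four; its "shot" number tells which), for a name from the list of things; names that differ only in an ending like _2 or _b are one class to them, and where a whole thing is asked for, a point or a joint stands for the part that bears it (a point fixed in the world has none). Each returns a list of dicts, best first, with "conf" (0 to 1); they miss things now and then, are a little off and sometimes report something else, mostly with a low value. They report only what shows in the picture. A call takes as long as a camera call. They do not tell look-alikes from the thing itself.
- bot.search_frame(picture, label): "at" ([column, row] in pixels, amid what is visible of it).
- bot.pinpoint(picture, label): "at" ([column, row] in pixels: a listed point, or the origin of a listed thing).
The state is a dict: "clock": time; "qpos": joint angles; "qd": joint speeds; "joint_efforts": joint torques, N m; "position": TCP position; "tool_rot": TCP orientation; "force": force on the tool from outside, world axes, zero at the start; "moment": the same for the moment, N m; "grip_width": finger opening in m.
Only numpy, scipy, OpenCV 4.12 (cv2) and the standard library are available. Lean on these libraries where they do the work, as an engineer would, in place of code of your own. Each camera call takes 0.05 s, during which the arm holds its last target. There are 200 camera calls.

## Task

Get the wetting-test stage ready for the next series: first clear any used (dark, spotted) strips left on the stage into the grey tray, laid flat. Then bring every clean aluminium strip from the drying mat onto the stage, and push all the clean strips (one may be on the stage already) up to the steel stop rail, nudging one end or the other as needed, until each lies flat with its long edge flush and parallel against the rail, all in one row and none sticking out past the rail's ends. Leave everything else on the bench where it is.

Things in the scene. Friction and masses are not known exactly. Their poses are not given: they have to be found in the camera images.
- clean1_c (a point): clean test strip (may be absent): bright plain aluminium flat bar 120 mm long, 22 mm wide, 12 mm thick, about 0.085 kg; the point is the bar's centre (6 mm above what it lies on), its y axis runs along the length, x across the width, z up. If present it starts lying on the black drying mat, with its neighbours about 90 mm away
- clean2_c (a point): clean test strip (may be absent): bright plain aluminium flat bar 120 mm long, 22 mm wide, 12 mm thick, about 0.085 kg; the point is the bar's centre (6 mm above what it lies on), its y axis runs along the length, x across the width, z up. If present it starts lying on the black drying mat, with its neighbours about 90 mm away
- clean3_c (a point): clean test strip (may be absent): bright plain aluminium flat bar 120 mm long, 22 mm wide, 12 mm thick, about 0.085 kg; the point is the bar's centre (6 mm above what it lies on), its y axis runs along the length, x across the width, z up. If present it starts lying on the black drying mat, with its neighbours about 90 mm away
- clean4_c (a point): clean test strip (may be absent): bright plain aluminium flat bar 120 mm long, 22 mm wide, 12 mm thick, about 0.085 kg; the point is the bar's centre (6 mm above what it lies on), its y axis runs along the length, x across the width, z up. If present it starts on the stage already, loose in front of the stop rail
- used1_c (a point): used test strip (may be absent): dark steel with a row of pale dried spots, flat bar 120 mm long, 22 mm wide, 12 mm thick, about 0.085 kg; the point is the bar's centre (6 mm above what it lies on), its y axis runs along the length, x across the width, z up. If present it starts lying loose on the stage in front of the stop rail
- used2_c (a point): used test strip (may be absent): dark steel with a row of pale dried spots, flat bar 120 mm long, 22 mm wide, 12 mm thick, about 0.085 kg; the point is the bar's centre (6 mm above what it lies on), its y axis runs along the length, x across the width, z up. If present it starts lying loose on the stage in front of the stop rail
- stage: specimen stage, fixed to the bench: a flat blue plate 560 mm long, its top 12 mm above the bench, with a straight steel stop rail 530 mm long, 15 mm wide and 14 mm high along its far side; the point is on the bench below the middle of the rail's inner face (the face towards the robot); axes as for the rail; the plate's top reaches 100 mm in front of that face and 280 mm to either side of the middle
- stage_rail (a point): the stop rail: the point is at the middle of its length, at the foot of its inner face, level with the plate's top. x points from the robot's side squarely into the rail, y runs along the rail, z up. A strip flush against the rail has its centre 11 mm in front of the face (x = -0.011 in this frame) and its length along y
- tray_floor (a point): tray for used strips: grey open tray, fixed, inside 180 mm (x) by 200 mm (y), walls 4 mm thick, rim 30 mm above the bench; the point is the centre of its inner floor, 4 mm above the bench. It lies on one side and the mat on the other, which side varies
- mat: drying mat: flat ribbed black rubber, fixed, 160 mm (x) by 270 mm (y), 2 mm thick; the point is at its middle on the bench
- beaker: bystander to leave alone: glass beaker, 72 mm across, 95 mm tall; the point is the centre of its underside
- wash_bottle: bystander to leave alone: white wash bottle with red cap and spout, 66 mm across, 185 mm tall; the point is the centre of its underside
- vial: bystander to leave alone: small amber vial with black cap, 32 mm across, 48 mm tall; the point is the centre of its underside
- tape: bystander to leave alone: blue roll of tape lying flat, 80 mm across, 19 mm high; the point is the centre of its underside
- jar: bystander to leave alone: white jar with blue lid, 60 mm across, 75 mm tall; the point is the centre of its underside
Mind the look-alikes: they are no part of the job. What is shaped like the part that bears used2_c but turquoise or yellow is not meant. Leave any blue or green look-alike of the part that bears used1_c alone.

How it is judged:
On the way, in this order (a step that is already met when the one before it is completed fails the run):
1. all used strips that were on the stage lie flat in the tray (x of used1_c in the frame of tray_floor between -0.09 and 0.09 m and y of used1_c in the frame of tray_floor between -0.1 and 0.1 m and z of used1_c in the frame of tray_floor between 0 and 0.032 m and angle between used1_c's own y axis and vertical between 1.38 and 1.762 rad and linear speed of each of used1, used2 below 0.02 m/s and x of used2_c in the frame of tray_floor between -0.09 and 0.09 m and y of used2_c in the frame of tray_floor between -0.1 and 0.1 m and z of used2_c in the frame of tray_floor between 0 and 0.032 m and angle between used2_c's own y axis and vertical between 1.38 and 1.762 rad), for 0.2 s.
2. after that, all the clean strips lie flat and flush against the stop rail (x of clean1_c in the frame of stage_rail between -0.0135 and -0.0085 m and y of clean1_c in the frame of stage_rail between -0.21 and 0.21 m and z of clean1_c in the frame of stage_rail between 0.002 and 0.01 m and angle between the y axis of each of clean1_c, clean2_c, clean3_c, clean4_c and the y axis of stage_rail, either way round below 0.03 rad and linear speed of each of clean1, clean2, clean3, clean4 below 0.01 m/s and x of clean2_c in the frame of stage_rail between -0.0135 and -0.0085 m and y of clean2_c in the frame of stage_rail between -0.21 and 0.21 m and z of clean2_c in the frame of stage_rail between 0.002 and 0.01 m and x of clean3_c in the frame of stage_rail between -0.0135 and -0.0085 m and y of clean3_c in the frame of stage_rail between -0.21 and 0.21 m and z of clean3_c in the frame of stage_rail between 0.002 and 0.01 m and x of clean4_c in the frame of stage_rail between -0.0135 and -0.0085 m and y of clean4_c in the frame of stage_rail between -0.21 and 0.21 m and z of clean4_c in the frame of stage_rail between 0.002 and 0.01 m), for 0.2 s.
At the end, for the whole second after the job is handed in: Every clean strip present lies flat on the stage at rest, its long edge against the stop rail (gap at its middle at most 2.5 mm, parallel within 0.03 rad) and at most 5 mm past either end of the rail; every used strip present lies flat and at rest inside the tray (all of step 1 and all of step 2); the robot touches nothing.
It fails at once if a bystander (beaker, wash bottle, vial, tape or jar) is knocked over or shifted by more than 30 mm (distance of any of beaker, wash_bottle, vial, tape, jar from where it was at the start of the episode above 0.03 m or angle between any of beaker, wash_bottle, vial, tape, jar's own z axis and vertical above 0.6 rad).
Of clean1, clean2, clean3, clean4, used1, used2 only 4 to 6 are there at a start; the rules pass over those that are not, and their reading is None.
At some moment in a run one of clean1, clean2, clean3, clean4 may be knocked a few centimetres aside while the robot is not near it.
It also fails if it takes over 210 s, if anything falls off the work surface, if the arm or the gripper's body presses on something with over 40 N, if the wrist force passes 120 N, or if a joint passes its speed limit or range.

## Working session

There is one attempt and no reset: what is moved stays moved. The work goes in short steps, Python scripts to look and compute and a tool call to move; the robot and the scene stay as the last step left them, time stands still between calls to the robot, and variables do not carry over. Pictures are saved under pics/ and viewed, about 12 in all and at most 16, crops included, and the job is handed in when it is done.

Besides the shell and the picture viewer there is one more tool, called by a JSON object that holds its "op" and its "data". move_arm: Moves the arm, as the interface text tells. Its arguments: {"type":"object","properties":{"moves":{"type":"string"},"grip":{"type":"number"},"grip_force":{"type":"number"}},"required":["moves"]}

```bash
mkdir -p pics; cat > h.py <<'E'
import numpy as np, cv2
from workcell import bot
def grab(n,save=None):
    p=bot.grab_frame(n)
    if save: cv2.imwrite(f'pics/{save}.png',p['frame'][:,:,::-1])
    return p
def Rm(a):
    a=np.array(a,float)
    if a.shape==(3,3): return a
    if a.size==4: raise ValueError(a)
    from scipy.spatial.transform import Rotation as R
    return R.from_euler('xyz',a).as_matrix()
def world(p,u,v,z=None):
    """pixel(s)->world, by depth map or on plane z"""
    u=np.asarray(u,float);v=np.asarray(v,float);K=np.array(p['K']);R=Rm(p['attitude']);e=np.array(p['eye'])
    d=np.stack([(u-K[0,2])/K[0,0],-(v-K[1,2])/K[1,1],-np.ones_like(u)],-1)@R.T
    if z is None: s=p['z_map'][np.round(v).astype(int),np.round(u).astype(int)]
    else: s=(z-e[2])/d[...,2]
    return e+d*np.asarray(s)[...,None]
E
python3 - <<'E'
from h import *
for n in('scene','top'):
    p=grab(n,n+'0'); print(n,p['K'],p['eye'],p['attitude'],[k for k in p])
    for l in ['clean1_c','used1_c','stage_rail','tray_floor','mat','beaker','wash_bottle','vial','tape','jar']:
        print(l,[(np.round(d['at']).tolist(),round(d['conf'],2),np.round(world(p,*np.round(d['at'])),3).tolist()) for d in bot.pinpoint(p,l)])
print(bot.observe())
E
```

```text
scene [[473.84742936   0.         318.01280732]
 [  0.         473.84742936 239.12635416]
 [  0.           0.           1.        ]] [1.08327132 0.46988288 0.98129075] [0.65871048 0.00279186 2.27626746] ['frame', 'z_map', 'K', 'eye', 'attitude', 'shot']
clean1_c []
used1_c [([273.0, 121.0], 0.77, [0.246, -0.436, 0.016]), ([313.0, 141.0], 0.73, [0.227, -0.284, 0.005]), ([260.0, 236.0], 0.6, [0.612, -0.13, 0.028])]
stage_rail [([284.0, 285.0], 0.74, [0.679, 0.016, 0.026]), ([240.0, 142.0], 0.6, [0.387, -0.44, 0.019])]
tray_floor [([290.0, 190.0], 0.84, [0.423, -0.201, -0.001]), ([486.0, 384.0], 0.21, [0.613, 0.495, 0.079]), ([511.0, 308.0], 0.15, [0.368, 0.454, -0.002])]
mat [([407.0, 265.0], 0.64, [0.433, 0.202, 0.012])]
beaker [([190.0, 168.0], 0.81, [0.569, -0.452, 0.036]), ([287.0, 288.0], 0.37, [0.681, 0.028, 0.027])]
wash_bottle [([483.0, 387.0], 0.61, [0.617, 0.494, 0.068])]
vial [([347.0, 229.0], 0.54, [0.436, 0.015, 0.007])]
tape [([512.0, 309.0], 0.74, [0.371, 0.457, 0.001])]
jar [([240.0, 143.0], 0.71, [0.389, -0.438, 0.018])]
top [[492.66049384   0.         316.70140276]
 [
[... 812 characters left out ...]
]
{'clock': 1.1, 'qpos': array([-1.41720905,  0.52136908, -0.03628417,  1.59947862,  0.02120104,
        1.02108408, -0.11276089]), 'qd': array([ 1.25539075e-03, -5.03667932e-04, -1.23830210e-03,  4.88717196e-04,
        7.49267301e-05,  5.42635147e-06,  1.23770940e-04]), 'joint_efforts': array([-2.42442729e-03, -9.26860428e+01,  1.97743200e+00, -3.70254385e+01,
        1.81437767e-02,  1.54365003e-03,  4.94542962e-05]), 'position': array([0.13873661, 0.6094192 , 0.2313179 ]), 'tool_rot': array([3.14154674e+00, 3.59479944e-06, 2.91778799e+00]), 'force': array([ 0.12078868, -0.75760443, -0.8497721 ]), 'moment': array([-0.03133746, -0.00214222, -0.00368145]), 'grip_width': 0.08504778125906491}
```

View images.

View pics/scene0.png

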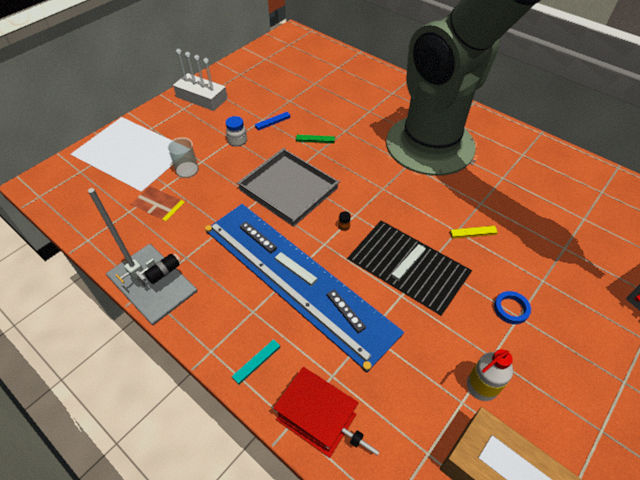

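View pics/top0.png

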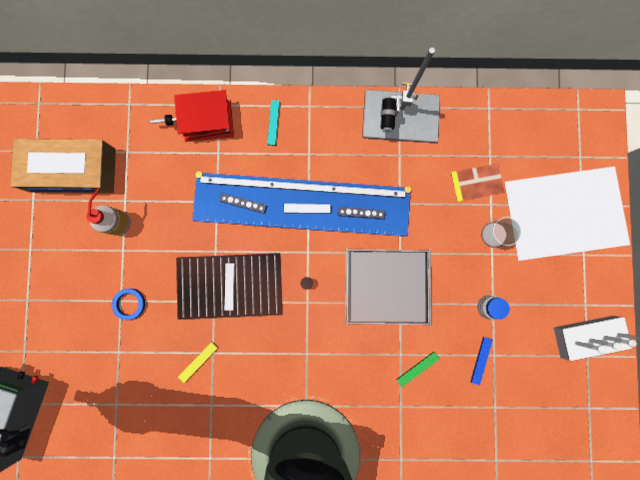

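The scene picture and the top picture agree. In the top picture:
- **Used strips:** two dark spotted strips on the stage, at (243,204) and (362,213).
- **Clean strips:** one on the stage at (307,209) and one on the mat at (229,287).
- **Tray and look-alikes:** the tray is at (388,288). The yellow (198,362) and (457,185), turquoise (273,122), green (418,369) and blue (481,361) bars are look-alikes on the bench, so I leave them alone.

Next I measure poses and confirm with an enlarged crop.

```bash
cat >> h.py <<'E'
def rail(p):
    """rail frame (origin xy, yaw of its y axis) from bright pixels of the rail in the height map"""
    f=p['frame'].astype(int); vv,uu=np.mgrid[150:260,180:430]
    W=world(p,uu,vv,0.026); 
    c=f[150:260,180:430]; blue=(c[...,2]>c[...,0]+60)
    return W,c,blue
def strips(p,z,lo,hi,box,show=False):
    """components in mask inside world box at height z"""
    H,S,V=cv2.split(cv2.cvtColor(p['frame'],cv2.COLOR_RGB2HSV))
E
python3 - <<'E'
from h import *
p=grab('top')
f=p['frame']; cr=cv2.resize(f[165:330,170:440][:,:,::-1],None,fx=2.9,fy=2.9,interpolation=cv2.INTER_CUBIC)
cv2.imwrite('pics/crop1.png',cr)
np.savez('p0.npz',**{k:p[k] for k in('frame','z_map','K','eye','attitude')})
hsv=cv2.cvtColor(f,cv2.COLOR_RGB2HSV)
for n,(u,v) in dict(blue=(300,222),cl=(307,209),rail=(300,184),mat=(200,290),matcl=(229,290),rib=(205,290),tray=(388,300)).items(): print(n,f[v,u],hsv[v,u],world(p,u,v).round(3))
for u in (220,262,307,340,390): print(u,[tuple(f[v,u]) for v in range(172,200)])
E
```

```text
blue [ 61 123 214] [108 182 214] [0.587 0.02  0.014]
cl [239 239 243] [120   4 243] [0.619 0.002 0.024]
rail [228 229 234] [115   7 234] [0.684 0.021 0.026]
mat [52 38 34] [ 7 88 52] [0.409 0.276 0.   ]
matcl [236 234 238] [135   4 238] [0.41  0.2   0.011]
rib [146 134 132] [  4  24 146] [0.409 0.263 0.002]
tray [183 174 173] [  3  14 183] [ 0.388 -0.209  0.005]
220 [(np.uint8(235), np.uint8(128), np.uint8(83)), (np.uint8(214), np.uint8(122), np.uint8(102)), (np.uint8(118), np.uint8(114), np.uint8(166)), (np.uint8(58), np.uint8(118), np.uint8(207)), (np.uint8(57), np.uint8(118), np.uint8(207)), (np.uint8(138), np.uint8(167), np.uint8(220)), (np.uint8(223), np.uint8(228), np.uint8(235)), (np.uint8(239), np.uint8(239), np.uint8(242)), (np.uint8(239), np.uint8(239), np.uint8(243)), (np.uint8(239), np.uint8(239), np.uint8(243)), (np.uint8(239), np.uint8(239), np.uint8(243)), (np.uint8(204), np.uint8(203), np.uint8(211)), (np.uint8(39), np.uint8(52), np.uint8(80)), (np.uint8(44), np.uint8(90), np.uint8(164)), (np.uint8(59), np.uint8(120), np.uint8(210)), (np.uint8(60), np.uint8(120), np.u
[... 5070 characters left out ...]
(79)), (np.uint8(215), np.uint8(114), np.uint8(78)), (np.uint8(148), np.uint8(106), np.uint8(142)), (np.uint8(54), np.uint8(111), np.uint8(197)), (np.uint8(56), np.uint8(113), np.uint8(198)), (np.uint8(79), np.uint8(128), np.uint8(201)), (np.uint8(182), np.uint8(194), np.uint8(220)), (np.uint8(235), np.uint8(233), np.uint8(233)), (np.uint8(235), np.uint8(234), np.uint8(234)), (np.uint8(236), np.uint8(234), np.uint8(234)), (np.uint8(235), np.uint8(233), np.uint8(233)), (np.uint8(197), np.uint8(195), np.uint8(194)), (np.uint8(57), np.uint8(65), np.uint8(84)), (np.uint8(45), np.uint8(87), np.uint8(154)), (np.uint8(57), np.uint8(115), np.uint8(201)), (np.uint8(55), np.uint8(112), np.uint8(201))]
```

View pics/crop1.png

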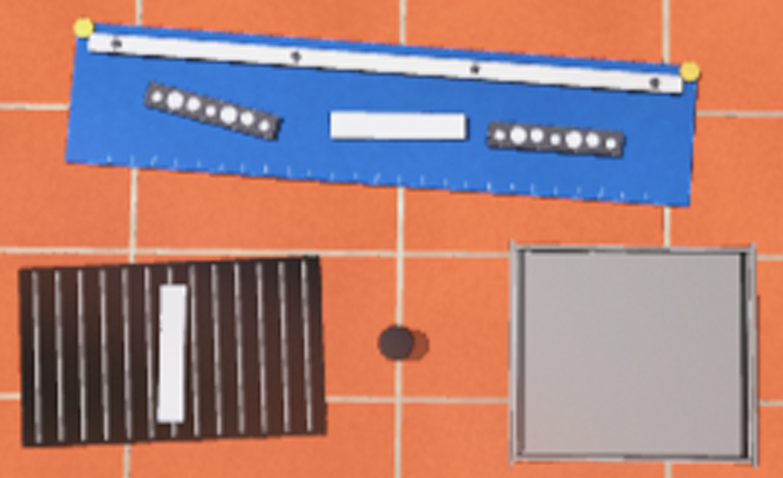

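The crop confirms it: two dark spotted used strips at crop (212,110) and (556,140), and plain clean strips at (398,126) and on the mat at (172,353). The rail and tray are clear.

```bash
cat > h2.py <<'E'
from h import *
from h import world as _w
def rects(p):
    """rail + strips as (kind, cx, cy, yaw of long axis mod pi, L, W) in world"""
    f=p['frame']; hsv=cv2.cvtColor(cv2.resize(f,None,fx=4,fy=4,interpolation=cv2.INTER_CUBIC),cv2.COLOR_RGB2HSV)
    out=[]
    S=hsv[...,1].astype(int);V=hsv[...,2].astype(int)
    for nm,m in (('bright',(S<60)&(V>190)),('dark',((S<125)&(V<190))|((S<90)&(V>=190)))):
        k=m.astype(np.uint8)
        if nm=='dark': k=cv2.morphologyEx(k,cv2.MORPH_CLOSE,np.ones((5,5)))
        n,lab,st,cen=cv2.connectedComponentsWithStats(k)
        for i in range(1,n):
            if not 1500<st[i,4]<20000: continue
            u,v=(cen[i]+.5)/4-.5
            w=world(p,u,v,0.02)
            if not(0.25<w[0]<0.78 and -0.36<w[1]<0.4): continue
            cs,_=cv2.findContours((lab==i).astype(np.uint8),cv2.RETR_EXTERNAL,cv2.CHAIN_APPROX_NONE)
            c=max(cs,key=cv2.contourArea)[:,0,:]
            z=0.024 if w[0]>0.53 else 0.014
            if w[1]<-0.1 and w[0]<0.53: z=0.016
            if st[i,2]>500: z=.026
            W=world(p,(c[:,0]+.5)/4-.5,(c[:,1]+.5)/4-.5,z)
            (cx,cy),(a,b),ang=cv2.minAreaRect((W[:,:2]*1000).astype(np.float32))
            ang=np.radians(ang)+(0 if a>b else np.pi/2); L,Wd=max(a,b),min(a,b)
            if L<80: continue
            out.append((nm,round(cx/1e3,4),round(cy/1e3,4),round((ang+.3)%np.pi-.3,3),round(L),round(Wd),int(st[i,4])))
    return out
def go(x,y,z,yaw,frm=None):
    """rows numbers for a target from the current measured (or given) pose"""
    if frm is None:
        o=bot.observe(); P=o['position'];yw=o['tool_rot'][2]
    else: P=np.array(frm[:3]);yw=frm[3]
    d=np.array([x,y,z])-P; c,s=np.cos(yw),np.sin(yw)
    t=-((yaw-yw+np.pi/2)%np.pi-np.pi/2)
    return np.round([1000*(d[0]*c+d[1]*s),1000*(d[0]*s-d[1]*c),-1000*d[2]],1).tolist()+[round(t,3)],'full yaw after',round(yw-t,3)
E
python3 - <<'E'
from h2 import *
p=dict(np.load('p0.npz'))
for r in rects(p): print(r)
# tray interior by colour
hsv=cv2.cvtColor(p['frame'],cv2.COLOR_RGB2HSV)
for uv in [(347,250),(430,250),(431,324),(346,323)]: print(world(p,*uv,z=0.03).round(3))
E
```

```text
('bright', 0.6772, 0.0023, np.float64(1.508), 504, 16, 16900)
('bright', 0.6221, 0.0028, np.float64(1.566), 119, 23, 6202)
('bright', 0.4194, 0.1999, np.float64(-0.0), 120, 21, 5977)
('dark', 0.634, 0.1681, np.float64(1.316), 122, 23, 6439)
('dark', 0.6222, 0.0019, np.float64(1.581), 122, 25, 7008)
('dark', 0.6118, -0.1374, np.float64(1.504), 121, 23, 6514)
[ 0.514 -0.101  0.03 ]
[ 0.516 -0.313  0.03 ]
[ 0.33  -0.313  0.03 ]
[ 0.33  -0.099  0.03 ]
```

```bash
sed -i 's|t=-((yaw-yw+np.pi/2)%np.pi-np.pi/2)|t=-(yaw-yw)|' h2.py; python3 -c "
from h2 import *
print(go(.634,.1681,.20,1.316))"
```

```text
([-580.9, -320.4, 31.3, np.float64(1.602)], 'full yaw after', np.float64(1.316))
```

{"op": "move_arm", "data": {"moves": "-32 -18 2 0.09; -64 -36 3 0.18; -97 -53 5 0.27; -129 -71 7 0.36; -161 -89 9 0.45; -194 -107 10 0.53; -226 -125 12 0.62; -258 -142 14 0.71; -290 -160 16 0.8; -323 -178 17 0.89", "grip": 0.5, "grip_force": 40}}

```text
clock: 1.98
position: [0.4151, 0.3629, 0.2143]
tool_rot: [3.141, -0.0, 2.024]
force: [0.5, 1.2, 0.4]
grip_width: 0.0427
```

```bash
python3 -c "
from h2 import *
print(go(.634,.1681,.20,1.316));o=bot.observe();print(o['position'],o['tool_rot'],o['grip_width'],o['qpos'],o['clock'])"
```

```text
([-270.9, 111.6, 14.3, np.float64(0.708)], 'full yaw after', np.float64(1.316))
[0.41511482 0.36285183 0.21432754] [ 3.14145395e+00 -2.20057945e-04  2.02363998e+00] 0.04267179737388012 [-1.00190349  0.43432444  0.23857006  1.82472261 -0.12778362  0.89720256
 -0.25196009] 1.9833
```

{"op": "move_arm", "data": {"moves": "-30 12 5 0.08; -60 25 10 0.16; -90 37 14 0.24; -120 50 14 0.32; -151 62 14 0.4; -181 74 14 0.48; -211 87 24 0.56; -241 99 54 0.64; -271 112 94 0.708; -271 112 124 0.708"}}

```text
clock: 2.82
position: [0.6378, 0.1667, 0.0904]
tool_rot: [3.137, -0.0, 1.312]
force: [2.4, 0.4, 0.6]
grip_width: 0.0428
```

```bash
python3 - <<'E'
from h2 import *
p=grab('top')
for r in rects(p): print(r)
print(go(.634,.1681,.014,1.316),go(.634,.1681,.08,1.316));o=bot.observe();print(o['position'],o['tool_rot'],o['clock'])
E
```

```text
('bright', 0.672, -0.0793, np.float64(1.509), 341, 17, 11466)
('bright', 0.6216, -0.0023, np.float64(1.581), 109, 22, 3125)
('bright', 0.4089, -0.114, np.float64(0.439), 216, 87, 2667)
('bright', 0.4188, 0.1996, np.float64(0.0), 120, 22, 5349)
('dark', 0.6225, 0.0019, np.float64(1.573), 122, 26, 7322)
('dark', 0.6118, -0.1374, np.float64(1.503), 121, 23, 6540)
([2.0, 0.1, 67.5, np.float64(-0.001)], 'full yaw after', np.float64(1.316)) ([2.0, 0.1, 1.5, np.float64(-0.001)], 'full yaw after', np.float64(1.316))
[0.63339184 0.1661524  0.08149989] [-3.1369851   0.00544423  1.31529839] 2.8667
```

{"op": "move_arm", "data": {"moves": "0 0 15 0; 0 0 30 0; 0 0 45 0; 0 0 56 0; 0 0 62 0; 0 0 66 0; 0 0 66 0; 0 0 66 0; 0 0 66 0; 0 0 66 0"}}

```text
clock: 3.7
position: [0.6346, 0.1705, 0.025]
tool_rot: [3.141, -0.001, 1.32]
force: [0.0, -0.2, 0.0]
grip_width: 0.0426
```

{"op": "move_arm", "data": {"moves": "0 0 0 0; 0 0 0 0; 0 0 0 0; 0 0 0 0; 0 0 0 0; 0 0 0 0; 0 0 -5 0; 0 0 -25 0; 0 0 -50 0; 0 0 -80 0", "grip": 0, "grip_force": 40}}

```text
clock: 4.53
position: [0.6335, 0.1701, 0.1045]
tool_rot: [-3.14, 0.001, 1.32]
force: [0.7, 0.2, 0.3]
grip_width: -0.0003
```

```bash
python3 - <<'E'
from h2 import *
o=bot.observe();print(o['position'],o['tool_rot'],o['clock'],o['grip_width'],o['force'])
print(go(.465,-.205,.10,1.56),go(.465,-.205,.10,1.56,(.634,.168,.094,1.316)))
E
```

```text
[0.63349243 0.17009742 0.10449208] [-3.13992536e+00  1.27522993e-03  1.31963145e+00] 4.5333 -0.0002924720381489557 [0.70093413 0.17960501 0.27877902]
([-405.2, -70.0, 4.5, np.float64(-0.24)], 'full yaw after', np.float64(1.56)) ([-403.6, -69.5, -6.0, -0.244], 'full yaw after', 1.56)
```

{"op": "move_arm", "data": {"moves": "-2 0 20 0; -2 0 40 0; -2 0 55 0; -2 0 70 0; -2 0 80 0; -2 0 86 0; -2 0 90 0; -2 0 91 0; -2 0 91 0; -2 0 91 0", "grip": 0.5}}

```text
clock: 5.37
position: [0.6341, 0.1685, 0.0139]
tool_rot: [3.141, -0.0, 1.32]
force: [-0.0, -0.2, -0.6]
grip_width: 0.0427
```

```bash
python3 - <<'E'
from h2 import *
o=bot.observe();print(o['position'],o['tool_rot'],o['clock'],o['grip_width'],o['force'])
E
```

```text
[0.63409318 0.16848172 0.0138512 ] [ 3.14094382e+00 -3.64742555e-04  1.31968569e+00] 5.3667 0.04271944841348279 [-0.00852084 -0.23782939 -0.64617085]
```

{"op": "move_arm", "data": {"moves": "0 0 0 0; 0 0 0 0; 0 0 0 0; 0 0 0 0; 0 0 0 0; 0 0 -10 0; 0 0 -35 0; 0 0 -60 0; 0 0 -86 0; 0 0 -86 0", "grip": 0, "grip_force": 40}}

```text
clock: 6.2
position: [0.6361, 0.1687, 0.105]
tool_rot: [3.136, -0.004, 1.319]
force: [0.7, 0.2, 0.2]
grip_width: 0.0209
```

```bash
python3 - <<'E'
from h2 import *
o=bot.observe();print(o['position'],o['tool_rot'],o['clock'],o['grip_width'],o['force'])
print(go(.46,-.205,.10,1.56,(*o['position'],o['tool_rot'][2])))
E
```

```text
[0.63608095 0.16873587 0.10495564] [ 3.13602831 -0.00354683  1.31938911] 6.2 0.020939298515424084 [0.7121567  0.15937176 0.2252186 ]
([-405.8, -77.6, 5.0, np.float64(-0.241)], 'full yaw after', np.float64(1.56))
```

{"op": "move_arm", "data": {"moves": "-20 -4 0 0; -50 -9 0 -0.03; -82 -15 0 -0.05; -114 -21 0 -0.08; -146 -27 0 -0.1; -178 -33 0 -0.12; -210 -40 0 -0.14; -240 -46 0 -0.16; -265 -51 0 -0.18; -280 -54 0 -0.2"}}

```text
clock: 7.03
position: [0.5105, -0.0922, 0.1]
tool_rot: [3.141, 0.001, 1.518]
force: [0.4, 0.1, -0.7]
grip_width: 0.0207
```

```bash
python3 - <<'E'
from h2 import *
o=bot.observe();print(o['position'],o['tool_rot'],o['clock'],o['grip_width'],o['force'],o['qpos'])
print(go(.46,-.205,.06,1.56,(*o['position'],o['tool_rot'][2])))
E
```

```text
[ 0.51048408 -0.09223747  0.0999536 ] [3.14137018e+00 7.11067307e-04 1.51803483e+00] 7.0333 0.020742360034568634 [ 0.36982625  0.11264976 -0.66398628] [-0.14999129  0.56861654  0.2907099   1.99897361 -0.27137215  0.61041265
  0.26832789]
([-115.3, -44.5, 40.0, np.float64(-0.042)], 'full yaw after', np.float64(1.56))
```

{"op": "move_arm", "data": {"moves": "-20 -8 0 0; -48 -18 0 -0.02; -76 -29 0 -0.03; -98 -38 0 -0.04; -112 -43 5 -0.042; -115 -44 20 -0.042; -115 -44 34 -0.042; -115 -44 40 -0.042; -115 -44 40 -0.042; -115 -44 40 -0.042"}}

```text
clock: 7.87
position: [0.4622, -0.2019, 0.0597]
tool_rot: [-3.141, -0.0, 1.562]
force: [0.2, 0.5, -0.9]
grip_width: 0.0205
```

{"op": "move_arm", "data": {"moves": "0 0 15 0; 0 0 30 0; 0 0 42 0; 0 0 49 0; 0 0 52 0; 0 0 52 0; 0 0 52 0; 0 0 52 0; 0 0 52 0; 0 0 52 0"}}

```text
clock: 8.7
position: [0.4623, -0.2021, 0.0077]
tool_rot: [3.141, 0.0, 1.562]
force: [-0.4, -0.4, -1.4]
grip_width: 0.0208
```

```bash
python3 - <<'E'
from h2 import *
o=bot.observe();print(o['position'],o['tool_rot'],o['clock'],o['grip_width'],o['force'],o['qpos'])
E
```

```text
[ 0.46232948 -0.20207919  0.00773279] [3.14093684e+00 2.22700619e-04 1.56175333e+00] 8.7 0.020787058712319246 [-0.43563413 -0.38370749 -1.35620796] [ 0.16484195  0.71517068  0.17557066  2.05926459 -0.30554066  0.39053469
  0.57265422]
```

{"op": "move_arm", "data": {"moves": "0 0 0 0; 0 0 0 0; 0 0 0 0; 0 0 -15 0; 0 0 -40 0; 0 0 -65 0; 0 0 -85 0; 0 0 -92 0; 0 0 -92 0; 0 0 -92 0", "grip": 0.5}}

```text
clock: 9.53
position: [0.4621, -0.2018, 0.099]
tool_rot: [3.141, -0.0, 1.562]
force: [-0.9, 0.5, -0.5]
grip_width: 0.0433
```

{"op": "move_arm", "data": {"moves": "8 20 0 0.01; 20 45 0 0.02; 31 70 0 0.03; 42 95 0 0.04; 53 120 0 0.05; 62 140 0 0.06; 66 149 5 0.06; 66 149 12 0.06; 66 149 20 0.06; 66 149 20 0.06"}}

```text
clock: 10.37
position: [0.6093, -0.138, 0.0767]
tool_rot: [-3.138, 0.0, 1.501]
force: [-1.0, -1.0, -0.0]
grip_width: 0.0427
```

```bash
python3 - <<'E'
from h2 import *
p=grab('top'); np.savez('p1.npz',**{k:p[k] for k in('frame','z_map','K','eye','attitude')})
o=bot.observe();print(o['position'],o['tool_rot'],o['clock'],o['grip_width'])
for r in rects(p): print(r)
print(go(.6118,-.1374,.014,1.503))
E
```

```text
[ 0.60976102 -0.13818785  0.07778972] [-3.13865428e+00  1.63526084e-04  1.50047680e+00] 10.4167 0.042807750492493524
('bright', 0.7683, 0.2816, np.float64(1.258), 224, 84, 2109)
('bright', 0.6826, 0.0931, np.float64(1.507), 372, 17, 12896)
('bright', 0.6219, 0.0028, np.float64(1.567), 119, 23, 6427)
('bright', 0.534, 0.1178, np.float64(1.419), 257, 105, 3118)
('bright', 0.4197, 0.1999, np.float64(-0.0), 121, 21, 6108)
('dark', 0.6222, 0.0015, np.float64(1.581), 121, 25, 7018)
([0.9, 2.0, 63.8, np.float64(-0.003)], 'full yaw after', np.float64(1.503))
```

{"op": "move_arm", "data": {"moves": "1 1 15 0; 1 1 30 0; 1 1 45 0; 1 1 55 0; 1 1 61 0; 1 1 64 0; 1 1 64 0; 1 1 64 0; 1 1 64 0; 1 1 64 0"}}

```text
clock: 11.25
position: [0.6131, -0.1365, 0.0159]
tool_rot: [3.141, 0.0, 1.502]
force: [0.3, 0.7, -0.3]
grip_width: 0.043
```

{"op": "move_arm", "data": {"moves": "0 0 0 0; 0 0 0 0; 0 0 0 0; 0 0 0 0; 0 0 0 0; 0 0 -10 0; 0 0 -35 0; 0 0 -60 0; 0 0 -80 0; 0 0 -86 0", "grip": 0, "grip_force": 40}}

```text
clock: 12.08
position: [0.614, -0.1369, 0.105]
tool_rot: [3.138, 0.0, 1.502]
force: [-0.1, -0.3, -1.6]
grip_width: 0.0207
```

```bash
python3 - <<'E'
from h2 import *
p=grab('top','t2')
cv2.imwrite('pics/crop2.png',cv2.resize(p['frame'][165:330,170:440][:,:,::-1],None,fx=2.9,fy=2.9,interpolation=cv2.INTER_CUBIC))
o=bot.observe();print(o['position'],o['tool_rot'],o['clock'],o['grip_width'])
print(go(.39,-.2,.1,1.56))
E
```

```text
[ 0.61399072 -0.13672576  0.10458461] [3.13760794e+00 2.26443382e-04 1.50161866e+00] 12.1333 0.020854900554159343
([-78.6, -219.1, 4.6, np.float64(-0.058)], 'full yaw after', np.float64(1.56))
```

View pics/crop2.png

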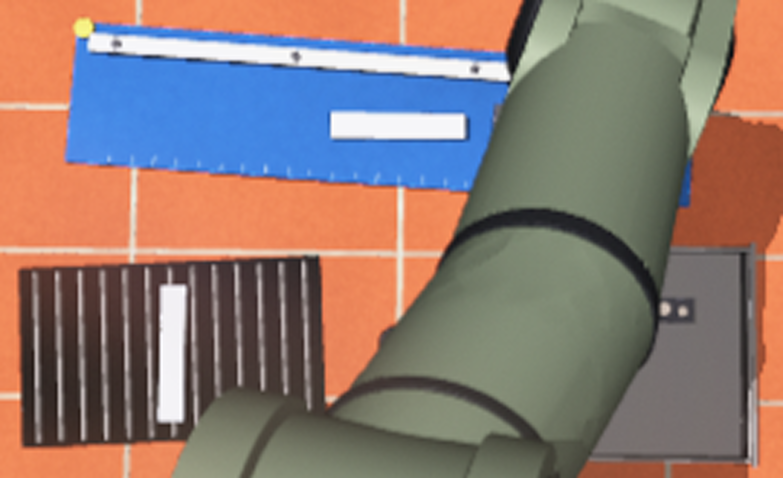

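The crop shows the first used strip lying in the tray (end visible at crop (677,310)) and the clean strips unmoved. The second used strip is in the gripper.

{"op": "move_arm", "data": {"moves": "-7 -20 0 -0.01; -16 -45 0 -0.02; -26 -73 0 -0.03; -36 -101 0 -0.04; -46 -129 0 -0.05; -56 -157 0 -0.06; -66 -185 0 -0.06; -74 -206 0 -0.06; -78 -218 0 -0.06; -78 -219 0 -0.06"}}

```text
clock: 12.97
position: [0.3866, -0.1997, 0.1011]
tool_rot: [-3.14, -0.0, 1.559]
force: [1.5, -0.3, 0.1]
grip_width: 0.0206
```

```bash
python3 - <<'E'
from h2 import *
o=bot.observe();print(o['position'],o['tool_rot'],o['clock'],o['grip_width'])
print(go(.39,-.2,.01,1.56))
E
```

```text
[ 0.38658547 -0.19969199  0.10113215] [-3.14014529e+00 -3.23464143e-04  1.55947304e+00] 12.9667 0.020630370610296465
([-0.3, 3.4, 91.1, np.float64(-0.001)], 'full yaw after', np.float64(1.56))
```

{"op": "move_arm", "data": {"moves": "0 3 15 0; 0 3 35 0; 0 3 55 0; 0 3 70 0; 0 3 80 0; 0 3 87 0; 0 3 91 0; 0 3 91 0; 0 3 91 0; 0 3 91 0"}}

```text
clock: 13.8
position: [0.3923, -0.1992, 0.0109]
tool_rot: [3.141, 0.0, 1.562]
force: [1.1, -0.0, -0.7]
grip_width: 0.0209
```

{"op": "move_arm", "data": {"moves": "0 0 0 0; 0 0 0 0; 0 0 0 0; 0 0 0 0; 0 0 -15 0; 0 0 -40 0; 0 0 -65 0; 0 0 -90 0; 0 0 -105 0; 0 0 -105 0", "grip": 0.5}}

```text
clock: 14.63
position: [0.3931, -0.1996, 0.1179]
tool_rot: [3.138, 0.001, 1.562]
force: [0.3, -0.1, 0.1]
grip_width: 0.0425
```

```bash
python3 - <<'E'
from h2 import *
o=bot.observe();print(o['position'],o['tool_rot'],o['clock'],o['grip_width'])
P=(*o['position'],o['tool_rot'][2])
print(go(.49,-.02,.11,2.36),go(.4195,.2,.10,np.pi,(.49,-.02,.11,2.36)))
E
```

```text
[ 0.39306436 -0.19958138  0.11794569] [3.13753884e+00 1.05877003e-03 1.56167553e+00] 14.6333 0.04251422444315108
([180.5, 95.3, 7.9, np.float64(-0.798)], 'full yaw after', np.float64(2.36)) ([205.0, 106.5, 10.0, -0.782], 'full yaw after', 3.142)
```

{"op": "move_arm", "data": {"moves": "15 8 0 -0.08; 36 19 0 -0.16; 57 30 0 -0.25; 78 41 0 -0.34; 99 52 0 -0.43; 120 63 0 -0.52; 141 74 0 -0.61; 162 85 0 -0.7; 178 94 0 -0.78; 180 95 0 -0.8"}}

```text
clock: 15.47
position: [0.4897, -0.0162, 0.1146]
tool_rot: [3.14, -0.001, 2.372]
force: [-0.3, 0.9, -0.3]
grip_width: 0.0425
```

```bash
python3 - <<'E'
from h2 import *
p=grab('top','t3')
for r in rects(p): print(r)
cv2.imwrite('pics/crop3.png',cv2.resize(p['frame'][165:330,170:440][:,:,::-1],None,fx=2.9,fy=2.9,interpolation=cv2.INTER_CUBIC))
o=bot.observe();print(o['position'],o['tool_rot'],o['clock'],o['grip_width'])
print(go(.4195,.2,.08,np.pi))
E
```

```text
('bright', 0.7755, 0.3041, np.float64(1.258), 177, 84, 1825)
('bright', 0.6776, 0.0147, np.float64(1.507), 529, 17, 18264)
('bright', 0.6219, 0.0028, np.float64(1.567), 119, 23, 6426)
('bright', 0.4236, -0.2597, np.float64(-0.009), 173, 79, 16620)
('bright', 0.4197, 0.1997, np.float64(0.0), 121, 22, 6118)
('dark', 0.6222, 0.0015, np.float64(1.581), 121, 25, 7015)
[ 0.48894432 -0.01762439  0.11452757] [ 3.14132832e+00 -1.02269250e-03  2.36922765e+00] 15.5167 0.04278863350941867
([201.6, 107.4, 34.5, np.float64(-0.772)], 'full yaw after', np.float64(3.142))
```

View pics/crop3.png

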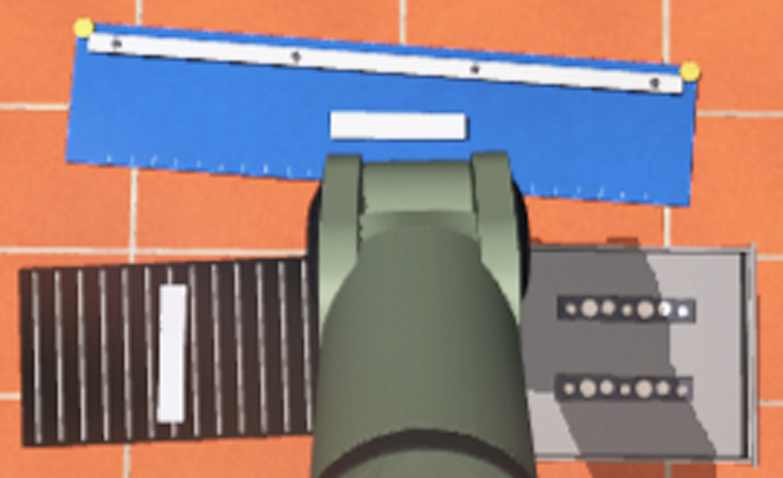

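Both used strips lie flat and parallel in the tray at crop (626,308) and (626,387). The clean strips are still at (398,126) on the stage and (172,353) on the mat.

{"op": "move_arm", "data": {"moves": "18 10 0 -0.07; 41 22 0 -0.15; 64 34 0 -0.24; 87 46 0 -0.33; 110 59 0 -0.42; 133 71 0 -0.51; 156 83 5 -0.6; 180 96 15 -0.69; 198 106 25 -0.76; 202 107 34 -0.772"}}

```text
clock: 16.35
position: [0.4188, 0.2009, 0.0805]
tool_rot: [3.14, -0.001, 3.141]
force: [-0.2, 0.1, 0.2]
grip_width: 0.043
```

```bash
python3 - <<'E'
from h2 import *
o=bot.observe();print(o['position'],o['tool_rot'],o['clock'],o['grip_width'],o['qpos'])
print(go(.4197,.1998,.005,np.pi))
E
```

```text
[0.4188019  0.20085003 0.08046263] [ 3.14026682e+00 -7.02054295e-04  3.14065909e+00] 16.35 0.042961853866822323 [-0.47793044  0.52045474 -0.12378423  2.12814326  0.12540902  0.4994607
  0.87418958]
([-0.9, -1.0, 75.5, np.float64(-0.001)], 'full yaw after', np.float64(3.142))
```

{"op": "move_arm", "data": {"moves": "-1 -1 15 0; -1 -1 32 0; -1 -1 48 0; -1 -1 60 0; -1 -1 69 0; -1 -1 74 0; -1 -1 75 0; -1 -1 75 0; -1 -1 75 0; -1 -1 75 0"}}

```text
clock: 17.18
position: [0.4214, 0.1972, 0.0069]
tool_rot: [3.141, 0.001, 3.133]
force: [-1.0, 1.3, -0.7]
grip_width: 0.0429
```

{"op": "move_arm", "data": {"moves": "0 0 0 0; 0 0 0 0; 0 0 0 0; 0 0 0 0; 0 0 0 0; 0 0 -10 0; 0 0 -35 0; 0 0 -60 0; 0 0 -80 0; 0 0 -86 0", "grip": 0, "grip_force": 40}}

```text
clock: 18.02
position: [0.4221, 0.1975, 0.0955]
tool_rot: [3.14, 0.003, 3.134]
force: [1.2, -0.1, 0.0]
grip_width: 0.0204
```

```bash
python3 - <<'E'
from h2 import *
o=bot.observe();print(o['position'],o['tool_rot'],o['clock'],o['grip_width'],o['qpos'])
y=1.507; c=np.array([.6698,.0152]);n=np.array([np.sin(y),-np.cos(y)]);d=np.array([np.cos(y),np.sin(y)])
t=c-n*.05+d*.15; print(t)
m=np.array([.50,.19])
print(go(*m,.09,2.33),go(*t,.09,1.507,(*m,.09,2.33)))
E
```

```text
[0.42210351 0.19753395 0.09547962] [3.13983649 0.00324163 3.13352897] 18.0167 0.020351045456698986 [-0.46484741  0.49201119 -0.1289353   2.11951224  0.12047592  0.53303131
  0.88043825]
[0.62946467 0.16808251]
([-78.0, -6.9, 5.5, np.float64(0.804)], 'full yaw after', np.float64(2.33)) ([-105.0, 78.8, -0.0, 0.823], 'full yaw after', 1.507)
```

{"op": "move_arm", "data": {"moves": "-6 -1 0 0.07; -14 -2 0 0.15; -22 -2 0 0.24; -30 -3 0 0.33; -38 -4 0 0.42; -46 -5 0 0.51; -55 -5 0 0.6; -64 -6 0 0.69; -73 -7 0 0.77; -78 -7 0 0.8"}}

```text
clock: 18.85
position: [0.4997, 0.1893, 0.0923]
tool_rot: [-3.142, 0.0, 2.329]
force: [-0.4, -0.8, -0.7]
grip_width: 0.0207
```

```bash
python3 - <<'E'
from h2 import *
o=bot.observe();print(o['position'],o['tool_rot'],o['clock'],o['grip_width'])
print(go(.6295,.168,.09,1.507))
E
```

```text
[0.49967447 0.18926807 0.09229561] [-3.14156301e+00  2.43729769e-04  2.32916048e+00] 18.85 0.020704661540804664
([-104.7, 79.6, 2.3, np.float64(0.822)], 'full yaw after', np.float64(1.507))
```

{"op": "move_arm", "data": {"moves": "-8 6 0 0.08; -20 15 0 0.17; -32 24 0 0.26; -44 33 0 0.35; -56 42 0 0.44; -68 51 0 0.53; -80 60 0 0.62; -92 70 0 0.71; -102 78 0 0.79; -105 80 0 0.822"}}

```text
clock: 19.68
position: [0.6306, 0.1685, 0.0921]
tool_rot: [3.141, 0.0, 1.508]
force: [1.3, -0.4, 0.1]
grip_width: 0.0209
```

```bash
python3 - <<'E'
from h2 import *
o=bot.observe();print(o['position'],o['tool_rot'],o['clock'],o['grip_width'],o['qpos'])
print(go(.6295,.168,.0175,1.507))
E
```

```text
[0.63058979 0.168519   0.09206127] [3.14121059e+00 3.75595042e-04 1.50823161e+00] 19.6833 0.020858191043051887 [-0.5537218   0.7546979   0.31702865  1.63958316 -0.30286106  0.79584047
 -0.16647832]
([-0.6, -1.1, 74.6, np.float64(0.001)], 'full yaw after', np.float64(1.507))
```

{"op": "move_arm", "data": {"moves": "-1 -1 15 0; -1 -1 32 0; -1 -1 48 0; -1 -1 60 0; -1 -1 69 0; -1 -1 74 0; -1 -1 75 0; -1 -1 75 0; -1 -1 75 0; -1 -1 75 0"}}

```text
clock: 20.52
position: [0.6286, 0.168, 0.0177]
tool_rot: [3.141, -0.0, 1.512]
force: [-0.1, 0.6, -1.1]
grip_width: 0.0203
```

{"op": "move_arm", "data": {"moves": "0 0 0 0; 0 0 0 0; 0 0 0 0; 0 0 0 0; 0 0 -12 0; 0 0 -35 0; 0 0 -60 0; 0 0 -80 -0.05; 0 0 -90 -0.15; 0 0 -90 -0.25", "grip": 0.5}}

```text
clock: 21.35
position: [0.6297, 0.1682, 0.111]
tool_rot: [3.137, -0.0, 1.766]
force: [-0.2, -0.5, -1.2]
grip_width: 0.0425
```

```bash
python3 - <<'E'
from h2 import *
p=grab('top')
for r in rects(p): print(r)
o=bot.observe();print(o['position'],o['tool_rot'],o['clock'],o['grip_width'],o['qpos'])
y=1.507; c=np.array([.6698,.0152]);n=np.array([np.sin(y),-np.cos(y)]);d=np.array([np.cos(y),np.sin(y)])
t=c-n*.10+d*.15; print(t,go(*t,.07,3.078))
E
```

```text
('bright', 0.6741, -0.0458, np.float64(1.509), 409, 17, 13583)
('bright', 0.6216, -0.0017, np.float64(1.581), 111, 22, 3208)
('dark', 0.6225, 0.0019, np.float64(1.573), 122, 26, 7331)
[0.6292467  0.16799225 0.10980392] [ 3.13860730e+00 -4.56911141e-05  1.77427155e+00] 21.4 0.04250814114599303 [-0.51553568  0.71806188  0.25489871  1.63548807 -0.22965474  0.81455521
  0.0402687 ]
[0.57956639 0.17127016] ([13.2, -48.0, 39.8, np.float64(-1.304)], 'full yaw after', np.float64(3.078))
```

{"op": "move_arm", "data": {"moves": "2 -8 0 -0.08; 5 -16 0 -0.2; 7 -24 0 -0.32; 9 -32 0 -0.44; 11 -40 0 -0.56; 13 -48 0 -0.68; 13 -48 0 -0.8; 13 -48 0 -0.92; 13 -48 0 -1.04; 13 -48 0 -1.16", "grip": 1}}

```text
clock: 22.23
position: [0.5787, 0.1714, 0.1077]
tool_rot: [-3.141, 0.0, 2.925]
force: [1.0, 0.3, 0.7]
grip_width: 0.0849
```

```bash
python3 - <<'E'
from h2 import *
p=grab('top','t4')
for r in rects(p): print(r)
o=bot.observe();print(o['position'],o['tool_rot'],o['clock'],o['grip_width'],o['qpos'])
y=1.507; c=np.array([.6698,.0152]);n=np.array([np.sin(y),-np.cos(y)]);d=np.array([np.cos(y),np.sin(y)])
t=c-n*.10+d*.15; print(t,go(*t,.05,3.078))
E
```

```text
('bright', 0.6745, -0.0352, np.float64(1.508), 429, 16, 14725)
('bright', 0.6221, 0.0028, np.float64(1.566), 119, 23, 5167)
('bright', 0.2788, 0.0399, np.float64(-0.041), 272, 94, 2366)
('dark', 0.6218, 0.0018, np.float64(1.572), 121, 25, 7025)
[0.57877133 0.171164   0.10765012] [-3.14108872e+00  1.27935078e-04  2.93410529e+00] 22.2833 0.08516021892776864 [-0.34549953  0.63903377 -0.05877422  1.75696104  0.05228859  0.74728595
  0.9322356 ]
[0.57956639 0.17127016] ([-0.8, 0.3, 57.7, np.float64(-0.144)], 'full yaw after', np.float64(3.078))
```

{"op": "move_arm", "data": {"moves": "-1 0 15 -0.07; -1 0 32 -0.144; -1 0 50 -0.144; -1 0 68 -0.144; -1 0 82 -0.144; -1 0 92 -0.144; -1 0 99 -0.144; -1 0 103 -0.144; -1 0 103 -0.144; -1 0 103 -0.144"}}

```text
clock: 23.12
position: [0.58, 0.1715, 0.0047]
tool_rot: [3.141, 0.0, 3.065]
force: [-0.5, 0.2, 0.5]
grip_width: 0.0855
```

```bash
python3 - <<'E'
from h2 import *
p=grab('scene','s5')
cv2.imwrite('pics/crop5.png',cv2.resize(p['frame'][180:380,190:430][:,:,::-1],None,fx=3,fy=3,interpolation=cv2.INTER_CUBIC))
o=bot.observe();print(o['position'],o['tool_rot'],o['clock'],o['grip_width'],o['force'])
E
```

```text
[0.58011896 0.17145713 0.00493239] [3.14134075e+00 7.47177823e-04 3.06531302e+00] 23.1667 0.08541457130476907 [ 0.09209569  0.89275443 -0.48848494]
```

View pics/crop5.png

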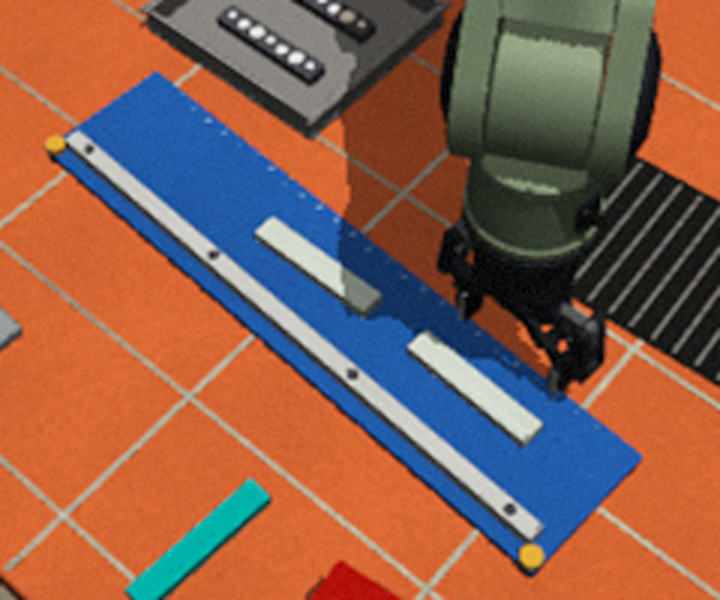

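The scene crop shows the open fingers behind the placed strip at crop (475,385), tips near (465,305) and (562,385). The other clean strip is at (318,265), and the tray strips are at the top.

{"op": "move_arm", "data": {"moves": "-8 0 0 -0.012; -16 0 0 -0.012; -23 0 0 -0.012; -29 0 0 -0.012; -35 0 0 -0.012; -41 0 0 -0.012; -47 0 0 -0.012; -53 0 0 -0.012; -58 0 0 -0.012; -62 0 0 -0.012"}}

```text
clock: 24.0
position: [0.6421, 0.1666, 0.0042]
tool_rot: [-3.142, 0.0, 3.078]
force: [-0.7, 0.3, 1.1]
grip_width: 0.0855
```

{"op": "move_arm", "data": {"moves": "-1 0 0 0; -2 0 0 0; -3 0 0 0; -4 0 0 0; -4 0 0 0; -4 0 0 0; -4 0 0 0; -4 0 0 0; -4 0 0 0; -4 0 0 0"}}

```text
clock: 24.83
position: [0.6456, 0.1664, 0.0043]
tool_rot: [-3.142, 0.0, 3.078]
force: [-0.2, -0.3, 0.6]
grip_width: 0.0854
```

```bash
python3 - <<'E'
from h2 import *
p=grab('scene','s6')
cv2.imwrite('pics/crop6.png',cv2.resize(p['frame'][180:380,190:430][:,:,::-1],None,fx=3,fy=3,interpolation=cv2.INTER_CUBIC))
o=bot.observe();print(o['position'],o['tool_rot'],o['clock'],o['grip_width'],o['force'],o['moment'])
y=1.507; c=np.array([.6698,.0152]);n=np.array([np.sin(y),-np.cos(y)]);print((o['position'][:2]-c)@n)
E
```

```text
[0.64555131 0.16643228 0.00430676] [-3.14158099e+00 -1.37203626e-06  3.07778696e+00] 24.8833 0.08512812389793832 [-0.17300487  0.26875133  0.1738471 ] [-0.00222117  0.00214238 -0.05220705]
-0.03384087843567374
```

View pics/crop6.png

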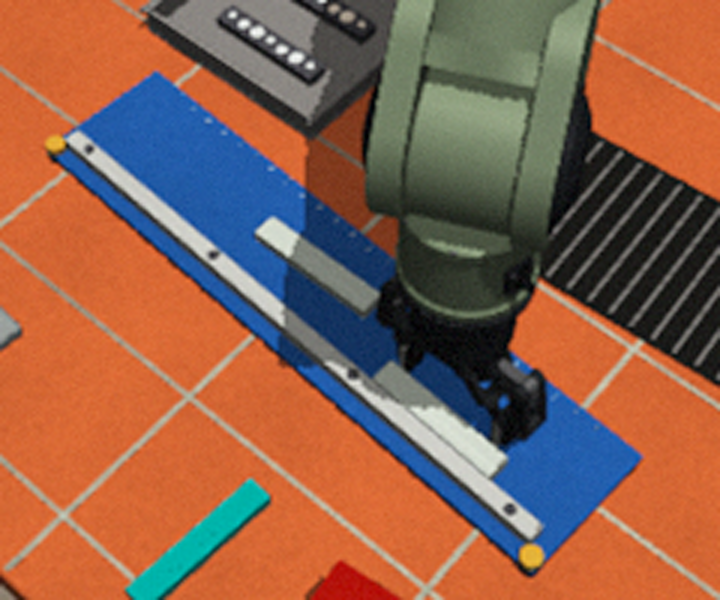

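The strip at crop (440,415) is now almost at the rail and parallel to it. There is no contact force yet, so I push on in small steps.

{"op": "move_arm", "data": {"moves": "-0.5 0 0 0; -1 0 0 0; -1.5 0 0 0; -2 0 0 0; -2 0 0 0; -2 0 0 0; -2 0 0 0; -2 0 0 0; -2 0 0 0; -2 0 0 0"}}

```text
clock: 25.72
position: [0.6474, 0.1663, 0.0042]
tool_rot: [-3.141, -0.0, 3.078]
force: [-3.4, -0.4, 1.4]
grip_width: 0.085
```

{"op": "move_arm", "data": {"moves": "-0.5 0 0 0; -1 0 0 0; -1.5 0 0 0; -1.5 0 0 0; -1.5 0 0 0; -1.5 0 0 0; -1.5 0 0 0; -1.5 0 0 0; -1.5 0 0 0; -1.5 0 0 0"}}

```text
clock: 26.55
position: [0.6476, 0.1663, 0.0041]
tool_rot: [-3.141, -0.003, 3.078]
force: [-13.0, 0.3, 7.7]
grip_width: 0.0854
```

```bash
python3 - <<'E'
from h2 import *
o=bot.observe();print(o['position'],o['tool_rot'],o['force'],o['moment'])
E
```

```text
[0.64757709 0.16627588 0.0041182 ] [-3.14093728e+00 -2.89924478e-03  3.07805464e+00] [-13.00262831   0.33569862   7.69003874] [-0.01834298  2.54572627  0.17400981]
```

{"op": "move_arm", "data": {"moves": "5 0 0 0; 15 0 0 0; 25 0 0 0; 30 0 -15 0; 40 0 -35 0; 50 -10 -50 0; 60 -30 -50 0; 69 -55 -50 0; 69 -80 -50 0; 69 -100 -50 0"}}

```text
clock: 27.38
position: [0.5737, 0.069, 0.0547]
tool_rot: [-3.141, 0.001, 3.077]
force: [0.1, -0.8, -0.6]
grip_width: 0.0853
```

{"op": "move_arm", "data": {"moves": "0 -20 0 0; 0 -40 0 0; 0 -56 0 0; 0 -66 0 0; 0 -66 0 0; 0 -66 0 0; 0 -66 0 0; 0 -66 0 0; 0 -66 0 0; 0 -66 0 0"}}

```text
clock: 28.22
position: [0.5697, 0.0056, 0.0543]
tool_rot: [3.141, 0.0, 3.079]
force: [-0.3, 0.3, -0.8]
grip_width: 0.0856
```

```bash
python3 - <<'E'
from h2 import *
p=grab('top'); s=grab('scene','s7')
cv2.imwrite('pics/crop7.png',cv2.resize(s['frame'][180:380,190:430][:,:,::-1],None,fx=3,fy=3,interpolation=cv2.INTER_CUBIC))
for r in rects(p): print(r)
o=bot.observe();print(o['position'],o['tool_rot'],o['clock'],o['force'])
y=1.507; c=np.array([.6698,.0152]);n=np.array([np.sin(y),-np.cos(y)]);d=np.array([np.cos(y),np.sin(y)])
q=o['position'][:2]-c;print(q@n,q@d); t=c-n*.10-d*.016; print(go(*t,.004,3.078))
E
```

```text
('bright', 0.7755, 0.3041, np.float64(1.258), 177, 84, 1844)
('bright', 0.6772, 0.1801, np.float64(1.505), 200, 39, 12881)
('bright', 0.6674, -0.1562, np.float64(1.508), 187, 16, 6250)
('bright', 0.4436, -0.2559, np.float64(0.009), 131, 90, 14107)
('bright', 0.382, -0.1411, np.float64(0.487), 91, 36, 3756)
[0.56964869 0.00531341 0.05429625] [3.14155054e+00 4.83454792e-05 3.07825628e+00] 28.3167 [0.07662793 0.70563914 0.07817926]
-0.09931727534379713 -0.016251429349500204
([0.7, 0.3, 50.3, np.float64(0.0)], 'full yaw after', np.float64(3.078))
```

View pics/crop7.png

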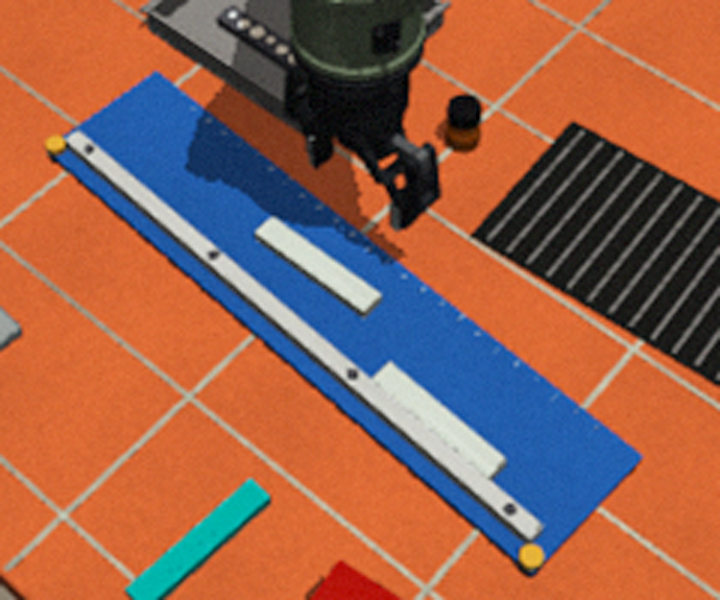

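The first strip is flush against the rail at crop (440,418). The second clean strip is still at (318,265), with the open gripper behind it.

{"op": "move_arm", "data": {"moves": "0 0 12 0; 0 0 26 0; 0 0 38 0; 0 0 46 0; 0 0 50 0; 0 0 50 0; 0 0 50 0; 0 0 50 0; -6 0 50 0; -12 0 50 0"}}

```text
clock: 29.15
position: [0.5824, 0.0041, 0.0049]
tool_rot: [3.142, 0.001, 3.078]
force: [0.7, -0.2, 1.0]
grip_width: 0.0858
```

{"op": "move_arm", "data": {"moves": "-6 0 0 0; -12 0 0 0; -18 0 0 0; -24 0 0 0; -30 0 0 0; -36 0 0 0; -42 0 0 0; -47 0 0 0; -51 0 0 0; -51 0 0 0"}}

```text
clock: 29.98
position: [0.6333, 0.0009, 0.0043]
tool_rot: [3.142, 0.001, 3.078]
force: [-0.5, -0.9, 0.2]
grip_width: 0.0856
```

{"op": "move_arm", "data": {"moves": "-0.5 0 0 0; -1 0 0 0; -1.5 0 0 0; -2 0 0 0; -2.5 0 0 0; -3 0 0 0; -3 0 0 0; -3 0 0 0; -3 0 0 0; -3 0 0 0"}}

```text
clock: 30.82
position: [0.6355, 0.0007, 0.0043]
tool_rot: [-3.142, 0.0, 3.078]
force: [0.6, 0.4, 0.6]
grip_width: 0.0852
```

```bash
python3 - <<'E'
from h2 import *
o=bot.observe();print(o['position'],o['tool_rot'],o['clock'],o['force'])
y=1.507; c=np.array([.6698,.0152]);n=np.array([np.sin(y),-np.cos(y)]);d=np.array([np.cos(y),np.sin(y)])
q=o['position'][:2]-c;print(q@n,q@d)
E
```

```text
[0.63551225 0.00073735 0.00432814] [-3.14157119e+00  9.67714450e-05  3.07781468e+00] 30.8167 [0.55136021 0.3812205  0.63562688]
-0.03329596217472894 -0.0166191792641255
```

{"op": "move_arm", "data": {"moves": "-0.5 0 0 0; -1 0 0 0; -1.5 0 0 0; -2 0 0 0; -2.5 0 0 0; -3 0 0 0; -3 0 0 0; -3 0 0 0; -3 0 0 0; -3 0 0 0"}}

```text
clock: 31.65
position: [0.6372, 0.0006, 0.0042]
tool_rot: [-3.141, -0.003, 3.078]
force: [-9.8, 0.9, 7.6]
grip_width: 0.0854
```

{"op": "move_arm", "data": {"moves": "5 0 0 0; 15 0 0 0; 25 0 0 0; 32 0 -15 0; 40 0 -40 0; 55 0 -65 0; 75 0 -90 0; 95 0 -110 0; 110 0 -120 0; 110 0 -120 0"}}

```text
clock: 32.48
position: [0.5275, 0.0076, 0.1267]
tool_rot: [3.141, 0.003, 3.078]
force: [2.4, 0.3, 0.3]
grip_width: 0.0856
```

```bash
python3 - <<'E'
from h2 import *
s=grab('scene','s8'); p=grab('top')
def im(q,a,b,c,d,k): return cv2.resize(q['frame'][a:b,c:d][:,:,::-1],None,fx=k,fy=k,interpolation=cv2.INTER_CUBIC)
cv2.imwrite('pics/crop8.png',np.vstack([im(s,200,350,200,400,2.9)[:, :580],im(p,165,215,190,435,580/245.001)[:,:580]])[:600])
for r in rects(p): print(r)
# inner edge profile: for stations along rail, extent of bright (top) across
y=1.507; c=np.array([.6698,.0152]);n=np.array([np.sin(y),-np.cos(y)]);d=np.array([np.cos(y),np.sin(y)])
from scipy.spatial.transform import Rotation as R
K=p['K'];Rc=Rm(p['attitude'])
def px(X):
    q=(X-p['eye'])@Rc; return K[0,0]*q[:,0]/-q[:,2]+K[0,2], K[1,1]*-q[:,1]/-q[:,2]+K[1,2]
g=cv2.cvtColor(p['frame'],cv2.COLOR_RGB2HSV)[...,1].astype(np.float32)
a=np.arange(-.06,.03,.0005)
for t in (-.2,-.07,-.06,-.04,-.016,.01,.03,.1,.11,.13,.15,.17,.19,.2,.24):
    X=np.c_[c+np.outer(a,n)+t*d,np.full(len(a),.025)]
    u,v=px(X); b=cv2.remap(g,u.astype(np.float32)[None],v.astype(np.float32)[None],cv2.INTER_LINEAR)[0]<90
    print(t,a[b].min().round(4) if b.any() else None,a[b].max().round(4) if b.any() else None,b.sum()*.5)
o=bot.observe();print(o['position'],o['clock'],o['force'])
E
```

```text
('bright', 0.7755, 0.3041, np.float64(1.258), 177, 84, 1843)
('bright', 0.4228, -0.259, np.float64(0.009), 173, 84, 16828)
('bright', 0.3707, -0.1392, np.float64(0.525), 90, 25, 3571)
-0.2 -0.0005 0.0165 17.5
-0.07 -0.06 0.017 77.5
-0.06 -0.06 0.017 77.5
-0.04 -0.06 0.0255 78.0
-0.016 -0.06 0.0295 81.5
0.01 -0.06 0.0165 77.0
0.03 -0.06 0.0255 77.5
0.1 -0.052 0.0255 52.0
0.11 -0.022 0.0165 39.0
0.13 -0.0225 0.026 40.0
0.15 -0.0215 0.0165 38.5
0.17 -0.023 0.026 41.0
0.19 -0.022 0.0165 39.0
0.2 -0.0225 0.026 40.0
0.24 -0.001 0.0255 18.0
[0.52914309 0.00757586 0.12488116] 32.5833 [ 0.31200925  0.2295818  -0.11203011]
```

View pics/crop8.png

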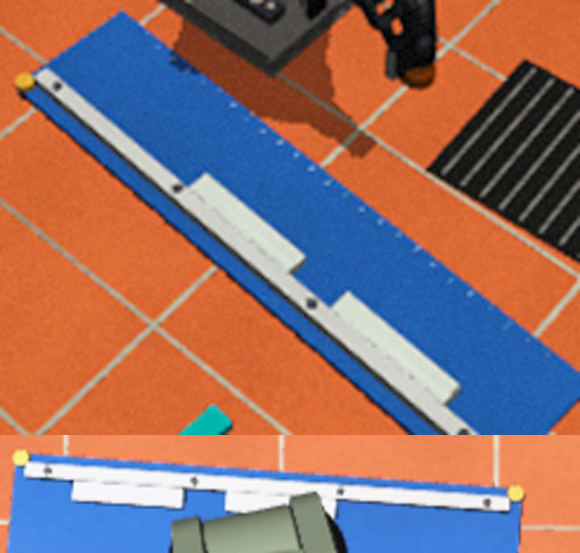

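Both clean strips look flush in the scene view. I clear the arm from the top view and recheck, which also covers a late knock.

{"op": "move_arm", "data": {"moves": "8 20 -10 0; 18 45 -20 0; 28 75 -30 0; 38 105 -40 0; 48 135 -50 0; 55 165 -50 0; 60 195 -50 0; 60 220 -50 0; 60 240 -50 0; 60 250 -50 0"}}

```text
clock: 33.42
position: [0.4847, 0.2639, 0.1734]
tool_rot: [3.141, -0.001, 3.08]
force: [0.1, -0.6, -0.5]
grip_width: 0.0853
```

{"op": "move_arm", "data": {"moves": "0 0 0 0; 0 0 0 0; 0 0 0 0; 0 0 0 0; 0 0 0 0; 0 0 0 0; 0 0 0 0; 0 0 0 0; 0 0 0 0; 0 0 0 0"}}

```text
clock: 34.25
position: [0.4848, 0.2609, 0.1743]
tool_rot: [3.142, 0.0, 3.078]
force: [1.2, 0.6, 0.2]
grip_width: 0.0852
```

```bash
cat > chk.py <<'E'
from h2 import *
def prof(p):
    y=1.507; c=np.array([.6698,.0152]);n=np.array([np.sin(y),-np.cos(y)]);d=np.array([np.cos(y),np.sin(y)])
    K=p['K'];Rc=Rm(p['attitude'])
    g=cv2.cvtColor(p['frame'],cv2.COLOR_RGB2HSV)[...,1].astype(np.float32)
    a=np.arange(-.06,.02,.0005)
    for t in (-.2,-.07,-.06,-.04,-.016,.01,.03,.1,.11,.13,.15,.17,.19,.2,.24):
        X=np.c_[c+np.outer(a,n)+t*d,np.full(len(a),.025)]
        q=(X-p['eye'])@Rc; u,v=K[0,0]*q[:,0]/-q[:,2]+K[0,2], K[1,1]*-q[:,1]/-q[:,2]+K[1,2]
        s=cv2.remap(g,u.astype(np.float32)[None],v.astype(np.float32)[None],cv2.INTER_LINEAR)[0]; b=s<90
        i=(a>-.02)&(a<.014)
        print(t,a[b].min().round(4),a[b].max().round(4),'max S',s[i].max().round())
p=grab('top','t9'); prof(p)
for r in rects(p): print(r)
cv2.imwrite('pics/crop9.png',cv2.resize(p['frame'][165:330,170:440][:,:,::-1],None,fx=2.9,fy=2.9,interpolation=cv2.INTER_CUBIC))
o=bot.observe();print(o['position'],o['clock'],o['force'])
E
python3 chk.py
```

```text
-0.2 -0.0005 0.0165 max S 184.0
-0.07 -0.0225 0.017 max S 12.0
-0.06 -0.0215 0.017 max S 7.0
-0.04 -0.0225 0.0165 max S 12.0
-0.016 -0.0225 0.016 max S 10.0
0.01 -0.0215 0.0165 max S 7.0
0.03 -0.023 0.016 max S 13.0
0.1 -0.023 0.016 max S 14.0
0.11 -0.022 0.0165 max S 8.0
0.13 -0.0225 0.016 max S 15.0
0.15 -0.0215 0.0165 max S 6.0
0.17 -0.023 0.016 max S 18.0
0.19 -0.022 0.0165 max S 7.0
0.2 -0.0225 0.016 max S 15.0
0.24 -0.001 0.0155 max S 182.0
('bright', 0.7755, 0.3041, np.float64(1.259), 177, 84, 1847)
('bright', 0.4383, -0.0997, np.float64(-0.037), 166, 14, 2047)
[0.48475465 0.26087325 0.1743118 ] 34.3 [-0.31398646 -0.24895252 -0.15349245]
```

View pics/crop9.png

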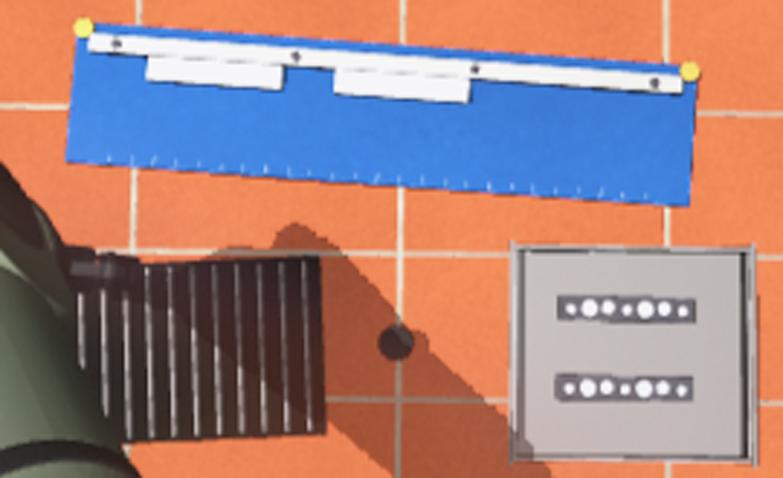

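Both clean strips touch the rail along their full length, at crop (215,70) and (402,85). Both used strips are flat in the tray, and the mat is empty. I let a few seconds pass in case of a late knock, then check once more.

{"op": "move_arm", "data": {"moves": "0 0 0 0; 0 0 0 0; 0 0 0 0; 0 0 0 0; 0 0 0 0; 0 0 0 0; 0 0 0 0; 0 0 0 0; 0 0 0 0; 0 0 0 0"}}

```text
clock: 35.13
position: [0.4848, 0.2609, 0.1743]
tool_rot: [3.142, 0.0, 3.078]
force: [-0.2, 0.0, -0.8]
grip_width: 0.0853
```

{"op": "move_arm", "data": {"moves": "0 0 0 0; 0 0 0 0; 0 0 0 0; 0 0 0 0; 0 0 0 0; 0 0 0 0; 0 0 0 0; 0 0 0 0; 0 0 0 0; 0 0 0 0"}}

```text
clock: 35.97
position: [0.4847, 0.2609, 0.1743]
tool_rot: [-3.142, -0.0, 3.078]
force: [1.2, -0.9, -0.1]
grip_width: 0.0854
```

{"op": "move_arm", "data": {"moves": "0 0 0 0; 0 0 0 0; 0 0 0 0; 0 0 0 0; 0 0 0 0; 0 0 0 0; 0 0 0 0; 0 0 0 0; 0 0 0 0; 0 0 0 0"}}

```text
clock: 36.8
position: [0.4848, 0.2609, 0.1743]
tool_rot: [-3.142, -0.0, 3.078]
force: [0.1, 0.1, 0.7]
grip_width: 0.0855
```

{"op": "move_arm", "data": {"moves": "0 0 0 0; 0 0 0 0; 0 0 0 0; 0 0 0 0; 0 0 0 0; 0 0 0 0; 0 0 0 0; 0 0 0 0; 0 0 0 0; 0 0 0 0"}}

```text
clock: 37.63
position: [0.4848, 0.2609, 0.1743]
tool_rot: [-3.142, 0.0, 3.078]
force: [-1.1, 0.3, -0.4]
grip_width: 0.0855
```

```bash
python3 chk.py | awk '{print $1,$2,$6}' | head -15; python3 -c "
import cv2,numpy as np
a=cv2.imread('pics/top0.png').astype(int);b=cv2.imread('pics/t9.png').astype(int)
for n,(u,v) in dict(beaker=(500,232),bottle=(105,220),tape=(128,304),jar=(494,307),vial=(307,284)).items(): print(n,abs(a-b)[v-14:v+14,u-14:u+14].mean().round(1))"
```

```text
-0.2 -0.0005 183.0
-0.07 -0.0225 11.0
-0.06 -0.0215 7.0
-0.04 -0.0225 12.0
-0.016 -0.0225 9.0
0.01 -0.0215 7.0
0.03 -0.023 12.0
0.1 -0.023 14.0
0.11 -0.022 8.0
0.13 -0.0225 16.0
0.15 -0.0215 6.0
0.17 -0.023 18.0
0.19 -0.022 7.0
0.2 -0.0225 15.0
0.24 -0.001 182.0
beaker 12.1
bottle 15.8
tape 51.4
jar 9.5
vial 31.6
```

```bash
python3 -c "
from h2 import *
p=grab('scene')
for l in ['beaker','wash_bottle','vial','tape','jar']: print(l,[(np.round(d['at']),round(d['conf'],2)) for d in bot.pinpoint(p,l)[:1]])
bot.job_done()"
```

```text
beaker [(array([188., 170.]), 0.9)]
wash_bottle [(array([486., 386.]), 0.68)]
vial [(array([344., 228.]), 0.53)]
tape [(array([512., 308.]), 0.7)]
jar [(array([238., 140.]), 0.97)]
the job is handed in; nothing more can be done
```

I moved both used strips into the tray and pushed both clean strips flush against the stop rail, then handed the job in at about 38 s. One clean strip came from the mat; the other was already on the stage. The hand-in gives no verdict, so what follows is from my own checks.

- **Used strips:** both lie flat inside the grey tray in the last picture viewed.
- **Clean strips:** their front edges measure 21.5–23 mm from the rail face along the full length. No gap shows, and they sit about 16 mm and 150 mm from the rail's middle, well inside its ends. A second measurement about 3 s later gave the same values, so no late knock showed.
- **Bystanders:** the detector found all five within about 3 pixels of their starting places. My rough picture comparison disagreed for the tape and the vial. The arm blocking the view and its shadow probably explain that, since nothing touched either one.
- **Missed grasp:** my first grasp on a used strip closed above it because the arm had not come down far enough. I reopened and took it correctly on the second try; nothing moved.

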